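# Let the hydraulic lab lift down and unload it

### The arm

A 6-joint arm with a two-finger parallel gripper is mounted at the origin on a cart in front of the work surface, level with it; the furniture and walls round the work are solid. World frame = base frame: x ahead of the robot, y to its left, z up, the work surface at z = 0. Lengths are in m, angles in degrees, forces in N, time in s.
With the tool pointing down it reaches from about 0.325 to 0.85 m from the base axis. Payload 15.5 kg.
Tool frame: the origin (TCP) lies at the very end of the fingers, on their centre line; the grasp point (between the pads) lies arm.grip_depth behind it (arm.grip_depth is the distance from the TCP to the grasp point, in m); z points along the fingers, y is the line along which they close (so a half turn about z gives the same grasp; the last joint's range is limited). The gripper opens to 91 mm and grips with 3 to 60 N. Pads are 32 mm wide; open, the fingers measure 118 mm over their backs; the gripper's body (76 mm by 178 mm) begins 60 mm behind the grasp point.
Start: joints at [-75.029, 28.281, 77.091, -0, 74.628, -5.472], TCP at [0.218, -0.586, 0.214] pointing down, gripper open.
Joint ranges: [-166.48, 166.48], [-47.26, 123.95], [12.59, 153.08], [-70.14, 250.14], [6.76, 159.57], [-176.63, 176.63]. Speed limits (degrees/s): [108.29, 108.29, 147.25, 172.46, 172.46, 172.46].

### API

Orientations are given as a 3x3 rotation matrix whose columns are the frame's x, y, z axes.
In Python, from rig import arm gives the robot as it stands. Calls block until the motion is done:
- arm.move_to(position, orientation): joint-space move of the TCP to a pose.
- arm.move_l(position, orientation=None, feed=0.15): straight line of the TCP; orientation=None keeps the orientation; feed is the mean speed in m/s.
- arm.move_joints(angles): joint-space move.
- arm.grip(opening): finger opening in m; the grip force is fixed at half the most; returns when the fingers have stopped.
- arm.sleep(seconds).
- arm.solve_ik(position, orientation): joint angles nearest the present ones, or None.
- arm.snapshot(name): name is "scene" or "top"; returns the picture (420x560x3 uint8, red, green, blue); there is no depth.
- arm.get_calibration(name): a dict with "intrinsics" (3x3 intrinsics, pixels), "k1" (the pictures are not rectified: a ray, as slopes to the right and down, at radius r is drawn at 1 + k1 r^2 times it, then the intrinsics apply), "cam_to_world" (4x4, takes a point from camera to world coordinates). Camera axes: x right, y down, z forward; pixel columns grow to the right and rows downward; lengths in m; the calibration is good to about 2 mm. A picture is of the moment at which its call begins. get_calibration takes no time and is no camera call.
A pose or a line that the arm cannot do raises arm.Unreachable and nothing moves.
- arm.sign_off(): hands the job in; it is judged then, once.
Readings, each from a call of its own:
- arm.current_t(): time.
- arm.current_joint_positions(): joint angles.
- arm.current_dq(): joint speeds.
- arm.current_tau(): joint torques, N m.
- arm.current_ee_pos(): TCP position.
- arm.current_tool_rot(): TCP orientation.
- arm.current_force(): force on the tool from outside, world axes, zero at the start.
- arm.current_torque(): the same for the moment, N m.
- arm.current_width(): finger opening in m.
- arm.current_grasp_force(): force on a finger pad.
Only numpy, scipy, OpenCV 4.12 (cv2) and the standard library are available. Lean on these libraries where they do the work, as an engineer would, in place of code of your own. Each camera call takes 0.05 s, during which the arm holds its last target. There are 200 camera calls.

### The job

Let the small hydraulic lift down: crack its red T-handle release valve open just a fraction of a turn, so that the platform sinks slowly on its own (about 2 cm a second, never more than 5) with the blue-capped bottle standing on it; do not touch the platform or the bottle until the platform is all the way down. Then screw the valve fully shut again, take the bottle off and set it down (not drop it) upright in the teal tray. Leave the flask, the timer and the wooden box alone.

Things in the scene. Friction and masses are not known exactly. Their poses are not given: they have to be found in the camera images.
- jack: Hydraulic lift fixed to the bench: blue base casting 110 x 100 x 35 mm with an upright blue cylinder of radius 33 mm. Origin at the centre of the underside; its -x points to the side with the valve handle, which faces the balance and somewhat the robot; z up. A small pump stub stands at x 36, y -34 mm, up to 106 mm high, under the platform.
- platform: Lift platform, 120 x 120 x 12 mm, aluminium with black mat. Origin: centre of its underside, straight above the jack's origin, 128 mm above the bench when down, 188 at the start. Its edge on that side lies 22 mm short (jack +x) of the middle of the valve handle and overhangs the handle's upper end: come along the stem, gripper leaning to jack -x.
- platform_top (a point): Centre of the platform's upper face (12 mm above its underside).
- lift (a joint): Height of the platform above its bottom stop, m: 0 = all the way down, 0.06 at the start. With the valve shut it stays; with the valve open it sinks under its load at a steady speed set by the valve.
- valve_grip (a point): Middle of the valve's red T-handle, 82 mm from the jack's origin (its -x), 80 mm above the bench. Bar 64 mm long (frame x; uphill to the platform when shut), 12 mm wide (y), 16 mm high (z). z is the stem axis pointing outward, leaning 40 degrees from vertical to the jack's -x. The stem is 12 mm thick; the 30 mm boss begins 33 mm below this point. The frame turns with the handle.
- valve (a joint): Valve angle, rad: 0 = shut (hard stop), grows counter-clockwise seen from the handle end, to 1.4. Turns with about 0.2 N m, stays where left. The platform begins to sink somewhere between 0.2 and 0.6 rad, depending on the load; each further 0.1 rad adds about 25 mm/s. It stops when turned back below that angle.
- bottle: White screw-cap bottle with a blue cap, 56 mm diameter, 107 mm high (body to 94 mm, cap 38 mm diameter above 90 mm), 0.18 kg, standing on the platform within 15 mm of its centre. Origin at the centre of its underside, z up.
- tray: Teal open tray fixed to the bench, 150 (x) x 120 (y) x 18 mm, wall and floor 4 to 5 mm. Origin at the centre of its underside; x and y along its sides.
- tray_in (a point): Centre of the tray's inner floor; the frame's x runs along the 150 mm side.
- balance: Fixed analytical balance between lift and tray; origin at the centre of its underside, turned 7 degrees. Its display end (110 mm high) reaches 193 mm towards the robot from the origin, its glass weighing chamber, 396 mm high and 217 mm wide in y, 65 mm towards the robot: carry things round its front. Spectrophotometers 274 mm high stand left of the lift (beyond y 0.32) and right of the tray (beyond y -0.43).
- flask: Bystander: conical flask with blue content, 66 mm across, 111 mm high. Origin at the centre of the underside.
- timer: Bystander: white bench timer, 62 x 62 x 18 mm. Origin at the centre of the underside.
- weights: Bystander: wooden weight box, 64 x 100 x 44 mm. Origin at the centre of the underside.
Mind the look-alikes: they are no part of the job. Leave any pink look-alike of the bottle alone.

How it is judged (in metres and radians):
On the way, in this order (a step that is already met when the one before it is completed fails the run):
1. the platform has sunk all the way down (within 3 mm) with the valve open and the bottle still standing on it (value of joint lift below 0.003 m and value of joint valve above 0.1 rad and distance between bottle and platform_top below 0.035 m and angle between bottle's own z axis and vertical below 0.1 rad), for 0.2 s.
2. the valve is shut again (within 0.07 rad) before the bottle is taken (value of joint lift below 0.003 m and value of joint valve below 0.07 rad and distance between bottle and platform_top below 0.035 m), for 0.2 s.
At the end, for the whole second after the job is handed in: The platform is all the way down (within 3 mm) and the valve shut (within 0.07 rad); the bottle stands upright (within 0.1 rad) and at rest on the tray's floor, wholly inside its walls, released (value of joint lift below 0.003 m and value of joint valve below 0.07 rad and x of bottle in the frame of tray_in between -0.045 and 0.045 m and y of bottle in the frame of tray_in between -0.03 and 0.03 m and z of bottle in the frame of tray_in between -0.004 and 0.004 m and angle between bottle's own z axis and vertical below 0.1 rad and linear speed of bottle below 0.02 m/s); the robot touches nothing.
It fails at once if the platform sinks faster than 80 mm/s (velocity of joint lift below -0.08 m/s).
It fails at once if the robot touches the platform or the bottle while the platform is still more than 6 mm up (value of joint lift above 0.006 m and (contact force between any of the fingers, the arm and platform above 0.5 N or contact force between any of the fingers, the arm and bottle above 0.5 N)).
It fails at once if the bottle tips over (more than 0.5 rad) (angle between bottle's own z axis and vertical above 0.5 rad).
It fails at once if the bottle is dropped into the tray (faster than 0.45 m/s within 20 mm of its floor) (linear speed of bottle above 0.45 m/s and z of bottle in the frame of tray_in below 0.02 m and horizontal distance between bottle and tray_in below 0.1 m).
It fails at once if the flask, the timer or the wooden box is pushed more than 30 mm or tipped (distance of any of flask, timer, weights from where it was at the start of the episode above 0.03 m or angle between flask's own z axis and vertical above 0.4 rad).
It also fails if it takes over 72 s, if anything falls off the work surface, if the arm or the gripper's body presses on something with over 40 N, if the wrist force passes 120 N, or if a joint passes its speed limit or range.

## Working session

There is one attempt and no reset: what is moved stays moved. The work goes in short steps, each a Python script; the robot and the scene stay as the last script left them, time stands still between calls to the robot, and variables do not carry over. Pictures are saved under pics/ and viewed, at most 10 in all, crops included, and the job is handed in when it is done.

```bash
ls; mkdir -p pics; python3 - <<'E'
from rig import arm
import cv2,numpy as np
for n in("scene","top"):
    im=arm.snapshot(n); cv2.imwrite(f"pics/{n}0.png",im[:,:,::-1])
    c=arm.get_calibration(n); print(n,np.round(c["intrinsics"],1).tolist(),c["k1"],np.round(c["cam_to_world"],3).tolist())
print(arm.grip_depth,arm.current_t())
E
```

```text
pics
scene [[505.7, 0.0, 279.1], [0.0, 505.7, 218.2], [0.0, 0.0, 1.0]] -0.1550816257646657 [[0.635, -0.452, 0.627, -0.324], [-0.772, -0.386, 0.504, -0.738], [0.014, -0.804, -0.594, 0.947], [0.0, 0.0, 0.0, 1.0]]
top [[440.4, 0.0, 279.5], [0.0, 440.4, 210.9], [0.0, 0.0, 1.0]] -0.028877264029514755 [[-0.451, -0.821, 0.351, 0.09], [-0.893, 0.409, -0.189, 0.214], [0.011, -0.398, -0.917, 1.351], [0.0, 0.0, 0.0, 1.0]]
0.0188 0.1
```

View pics/scene0.png

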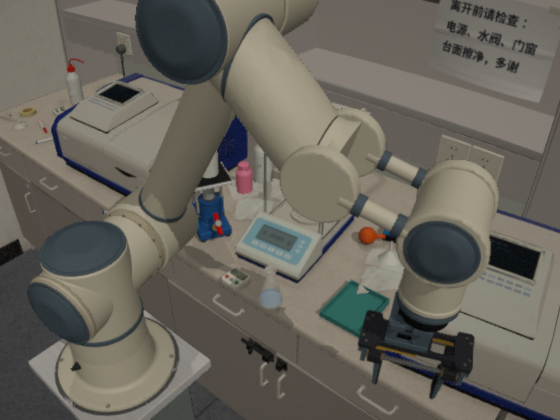

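View pics/top0.png

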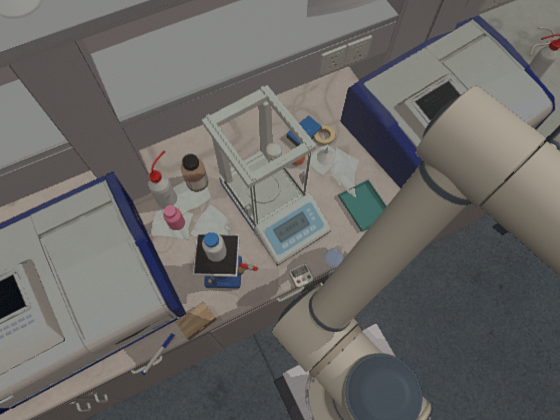

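The scene view shows the jack at about (212,215) with the red handle at (216,222), the timer at (236,278), the flask at (271,297) and the tray at (355,308). In the top view the platform is at (217,255), the bottle cap (211,240), the red handle (249,267), the tray (365,207), the flask (334,258), the timer (301,275) and the box (197,320). I'll crop in for accuracy.

```bash
python3 - <<'E'
import cv2
a=cv2.imread("pics/top0.png")[225:300,165:285]; cv2.imwrite("pics/tc.png",cv2.resize(a,None,fx=6.6,fy=6.6,interpolation=cv2.INTER_CUBIC))
a=cv2.imread("pics/scene0.png")[140:260,170:330]; cv2.imwrite("pics/sc.png",cv2.resize(a,None,fx=5,fy=5,interpolation=cv2.INTER_CUBIC))
E
```

```text
(no output)
```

View pics/tc.png

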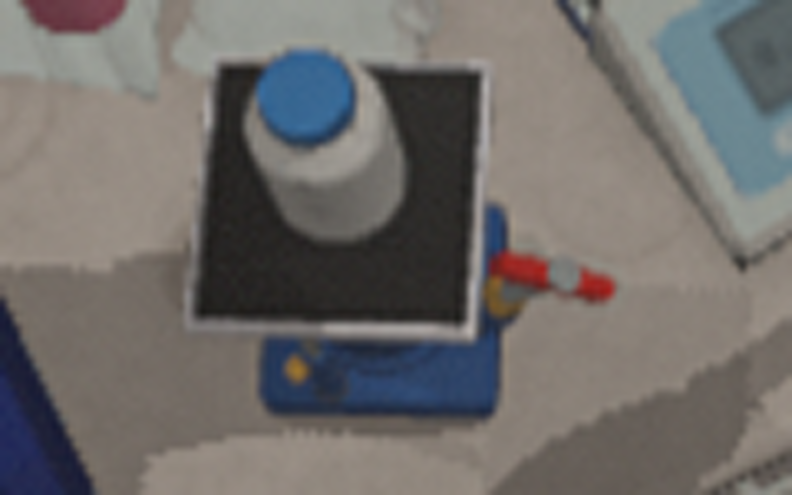

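View pics/sc.png

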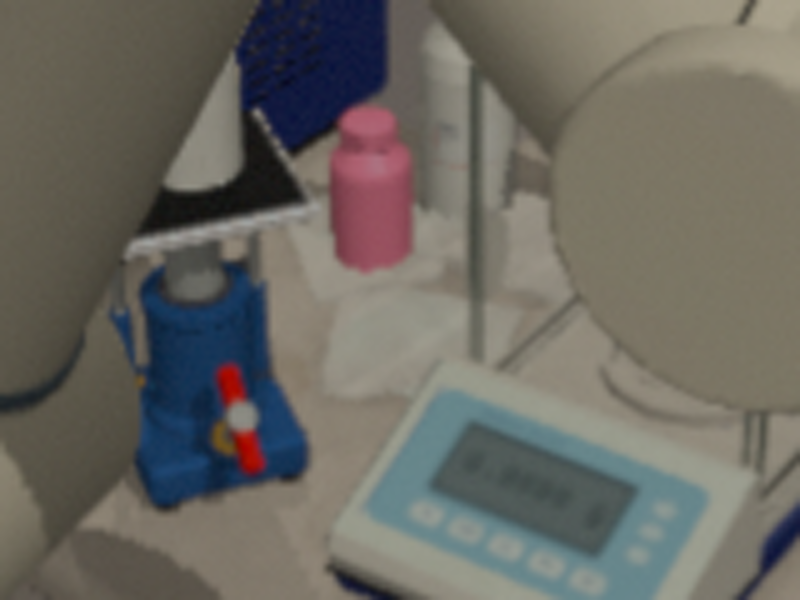

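The crops show the platform's upper corners at (217,64), (488,64), (476,337), (188,328) and the valve hub at (566,274) in the top crop, (242,417) in the scene crop. The handle is fully visible in both views, bar running uphill to the platform.

```bash
cat > h.py <<'E'
from rig import arm
import cv2,numpy as np
def ray(n,px):
    c=arm.get_calibration(n);K=np.array(c["intrinsics"]);T=np.array(c["cam_to_world"])
    u=cv2.undistortPoints(np.array([[px]],float),K,np.array([c["k1"],0,0,0,0.]))[0,0]
    d=T[:3,:3]@[u[0],u[1],1]; return T[:3,3],d/np.linalg.norm(d)
def onz(n,px,z):
    o,d=ray(n,px); return o+d*(z-o[2])/d[2]
def tri(p1,p2):
    (a,d),(b,e)=ray("scene",p1),ray("top",p2)
    s=np.linalg.lstsq(np.c_[d,-e],b-a,rcond=None)[0]; P,Q=a+s[0]*d,b+s[1]*e
    return (P+Q)/2,np.linalg.norm(P-Q)
def proj(n,P):
    c=arm.get_calibration(n);K=np.array(c["intrinsics"]);T=np.linalg.inv(np.array(c["cam_to_world"]))
    return cv2.projectPoints(np.array([P],float),cv2.Rodrigues(T[:3,:3])[0],T[:3,3],K,np.array([c["k1"],0,0,0,0.]))[0][0,0]
E
python3 - <<'E'
from h import *
np.set_printoptions(precision=4,suppress=True)
T=lambda x,y:((x+.5)/6.6-.5+165,(y+.5)/6.6-.5+225)
S=lambda x,y:((x+.5)/5-.5+170,(y+.5)/5-.5+140)
C=np.array([onz("top",T(*p),.2) for p in[(217,64),(488,64),(476,337),(188,328)]])
print("plat",C,C.mean(0),[np.linalg.norm(C[i]-C[i-1]) for i in range(4)])
for i in range(4):
    d=C[i]-C[i-1]; print(np.degrees(np.arctan2(d[1],d[0])))
print("hub",tri(S(242,417),T(566,274)))
print("bar up/low ends", tri(S(229,372),T(500,265)),tri(S(254,467),T(607,288)))
print("cap top",onz("top",T(306,93),.307),"bottle base front",onz("top",T(338,241),.2))
im=cv2.imread("pics/top0.png");hsv=cv2.cvtColor(im,cv2.COLOR_BGR2HSV)
m=cv2.inRange(hsv,(78,110,40),(98,255,200));n,l,s,c=cv2.connectedComponentsWithStats(m)
for i in np.argsort(-s[1:,4])[:3]+1:print(s[i])
i=np.argmax(s[1:,4])+1;k=max(range(1,n),key=lambda i:s[i,4] if s[i,0]>330 else 0)
r=cv2.minAreaRect(np.argwhere(l==k)[:,::-1].astype(np.float32));B=np.array([onz("top",p,.018) for p in cv2.boxPoints(r)])
print("tray",B,B.mean(0),[np.linalg.norm(B[i]-B[i-1]) for i in range(4)])
for p,z in[((334,258),.05),((301,275),.018),((197,320),.044),((301,253),.1),((262,258),.1),((330,232),.1)]:print(p,onz("top",p,z))
E
```

```text
plat [[0.5692 0.2136 0.2   ]
 [0.5182 0.1115 0.2   ]
 [0.4131 0.1652 0.2   ]
 [0.4687 0.2682 0.2   ]] [0.4923 0.1896 0.2   ] [np.float64(0.11430280547736632), np.float64(0.11415514754546223), np.float64(0.11802627933480811), np.float64(0.11706495473459506)]
-28.497314783391577
-116.51884510206152
152.9483029772787
61.62757850871836
hub (array([0.4546, 0.1115, 0.0845]), np.float64(0.0016121128648716632))
bar up/low ends (array([0.469 , 0.1366, 0.0958]), np.float64(0.003236088162854528)) (array([0.4467, 0.0958, 0.0613]), np.float64(0.0013189076024294475))
cap top [0.4986 0.1879 0.307 ] bottle base front [0.4752 0.199  0.2   ]Traceback (most recent call last):
  File "<stdin>", line 15, in <module>
    return _wrapfunc(a, 'argmax', axis=axis, out=out, **kwds)
    return bound(*args, **kwds)
ValueError: attempt to get argmax of an empty sequence
```

```bash
python3 - <<'E'
from h import *
np.set_printoptions(precision=3,suppress=True)
T=lambda x,y:((x+.5)/6.6-.5+165,(y+.5)/6.6-.5+225)
im=cv2.imread("pics/top0.png");hsv=cv2.cvtColor(im,cv2.COLOR_BGR2HSV)
print(hsv[205,365],hsv[258,334])
h0=hsv[205,365].astype(int)
m=cv2.inRange(hsv,np.array([h0[0]-8,90,20]),np.array([h0[0]+8,255,200]));m[:,:330]=0
n,l,s,c=cv2.connectedComponentsWithStats(m);k=np.argmax(s[1:,4])+1;print(s[k])
r=cv2.minAreaRect(np.argwhere(l==k)[:,::-1].astype(np.float32));print(cv2.boxPoints(r).tolist());B=np.array([onz("top",p,.018) for p in cv2.boxPoints(r)])
print("tray top",B,B.mean(0),[np.linalg.norm(B[i]-B[i-1]) for i in range(4)])
sc=cv2.imread("pics/scene0.png");hs=cv2.cvtColor(sc,cv2.COLOR_BGR2HSV);h0=hs[308,352].astype(int);print(h0)
m=cv2.inRange(hs,np.array([h0[0]-8,90,20]),np.array([h0[0]+8,255,200]));m[:270]=0;m[:,:315]=0;m[:,420:]=0
n,l,s,c=cv2.connectedComponentsWithStats(m);k=np.argmax(s[1:,4])+1;print(s[k])
q=cv2.approxPolyDP(cv2.convexHull(np.argwhere(l==k)[:,::-1].astype(np.int32)),6,True)[:,0];print(q.tolist())
B=np.array([onz("scene",p,.018) for p in q]);print("tray scene",B,B.mean(0),[np.linalg.norm(B[i]-B[i-1]) for i in range(len(B))])
print("bal near corner",onz("top",T(745,262),.0),onz("top",T(745,255),.08))
for p,z in[((334,258),.04),((301,275),.018),((197,320),.044),((330,230),.05)]:print(p,onz("top",p,z))
for p,z in[((271,299),.04),((236,277),.018),((330,555/5+140-16),.05)]:print("s",p,onz("scene",p,z))
S=lambda x,y:((x+.5)/5-.5+170,(y+.5)/5-.5+140)
for p in[(333,540),(755,480),(440,360)]:print("bal",p,[onz("scene",S(*p),z) for z in(.06,.11)])
E
```

```text
[ 87 101 106] [110  43 137]
[ 340  182   44   49 1040]
[[338.6153869628906, 194.92303466796875], [364.6922912597656, 177.53842163085938], [388.2307434082031, 212.84613037109375], [362.1538391113281, 230.23074340820312]]
tray top [[ 0.564 -0.264  0.018]
 [ 0.581 -0.377  0.018]
 [ 0.433 -0.379  0.018]
 [ 0.419 -0.269  0.018]] [ 0.499 -0.322  0.018] [np.float64(0.1446213692737828), np.float64(0.11440454030306718), np.float64(0.1478073173138254), np.float64(0.11026778209580158)]
[ 85 139  99]
[ 320  281   69   56 1899]
[[388, 299], [359, 336], [320, 315], [350, 281]]
tray scene [[ 0.567 -0.385  0.018]
 [ 0.415 -0.394  0.018]
 [ 0.41  -0.282  0.018]
 [ 0.561 -0.272  0.018]] [ 0.488 -0.333  0.018] [np.float64(0.11335048325371284), np.float64(0.15284286117443668), np.float64(0.11167403541224935), np.float64(0.1509286219918385)]
bal near corner [0.445 0.026 0.   ] [0.427 0.035 0.08 ]
(334, 258) [ 0.374 -0.135  0.04 ]
(301, 275) [ 0.377 -0.022  0.018]
(197, 320) [0.388 0.318 0.044]
(330, 230) [ 0.458 -0.167  0.05 ]
s (271, 299) [ 0.358 -0.168  0.04 ]
s (236, 277) [ 0.376 -0.03   0.018]
s (330, 235.0) [ 0.654 -0.139  0.05 ]
bal (333, 540) [array([0.431, 0.018, 0.06 ]), array([ 0.388, -0.024,  0.11 ])]
bal (755, 480) [array([ 0.624, -0.127,  0.06 ]), array([ 0.57 , -0.161,  0.11 ])]
bal (440, 360) [array([0.595, 0.085, 0.06 ]), array([0.543, 0.039, 0.11 ])]
```

```bash
python3 - <<'E'
import cv2
a=cv2.imread("pics/top0.png")[180:300,250:400]; cv2.imwrite("pics/tc2.png",cv2.resize(a,None,fx=5,fy=5,interpolation=cv2.INTER_CUBIC))
E
```

```text
(no output)
```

View pics/tc2.png

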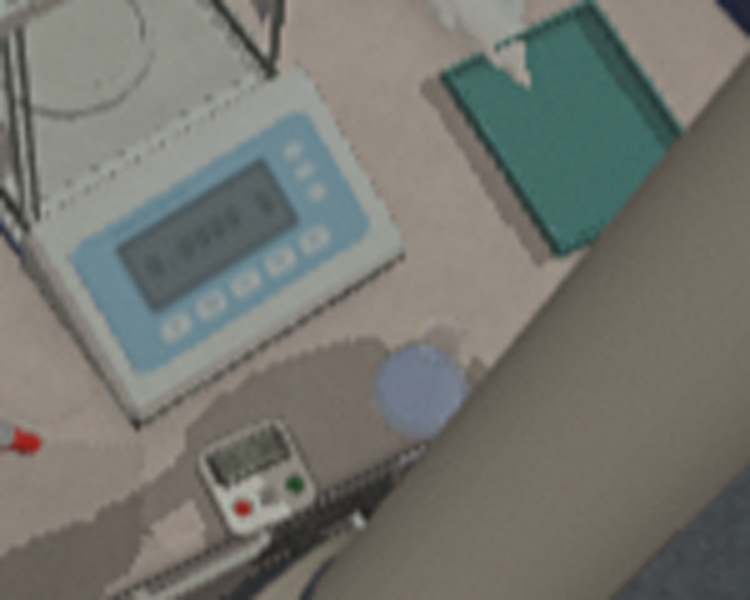

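The crop shows the balance's display panel corners at (35,235), (130,395), (300,70), (403,248), the flask at (420,390), the timer at (258,480) and the tray corners at (443,75), (590,2), (563,255). I'll triangulate the balance top and check gripper clearances.

```bash
cat > g.py <<'E'
from h import *
from scipy.spatial.transform import Rotation as Rn
yaw=np.radians(62.3); C=np.array([.4933,.190,0]); 
xj=np.array([np.cos(yaw),np.sin(yaw),0]); yj=np.array([-np.sin(yaw),np.cos(yaw),0]); z=np.array([0,0,1.])
G=np.array([.4555,.1165,.080])
s=-np.sin(np.radians(40))*xj+np.cos(np.radians(40))*z
def pose(th,lean=40,off=0.,back=0.,depth=.0188,flip=1):
    """TCP pose to hold the bar at valve angle th; off = along the bar (uphill+), depth = TCP beyond bar middle"""
    R=Rn.from_rotvec(s*th).as_matrix(); a=np.radians(lean)
    tz=np.sin(a)*xj-np.cos(a)*z; ty=flip*yj; tx=np.cross(ty,tz); u=np.cross(yj,s)
    p=off*u+tz*(depth-back)
    return G+R@p, R@np.c_[tx,ty,tz]
E
python3 - <<'E'
from g import *
np.set_printoptions(precision=3,suppress=True)
S=lambda x,y:((x+.5)/5-.5+170,(y+.5)/5-.5+140); T=lambda x,y:((x+.5)/5-.5+250,(y+.5)/5-.5+180)
for a,b in[((335,538),(130,395)),((440,360),(35,235)),((752,480),(403,248))]:print(tri(S(*a),T(*b)))
J=lambda p:np.array([(p-C)@xj,(p-C)@yj,p[2]])
print("G",J(G))
for lean in(40,45,50):
  for off in(0,-.012):
    for th in(0,.3,.5,.7):
      p,R=pose(th,lean,off,depth=.014)
      gp=p-R[:,2]*.0188
      P=np.array([gp+R@[a,b,-.06-t] for a in np.linspace(-.038,.038,9) for b in np.linspace(-.089,.089,15) for t in np.linspace(0,.12,9)])
      Q=np.c_[(P-C)@xj,(P-C)@yj,P[:,2]]
      d=np.linalg.norm(np.maximum(np.abs(Q-[0,0,.164])-[.06,.06,.036],0),axis=1).min()
      m=P[(P[:,1]<.03)&(P[:,0]>.44)]
      k=m[m[:,2].argmin()] if len(m) else 0
      q=arm.solve_ik(p,R); q2=arm.solve_ik(*pose(th,lean,off,flip=-1))
      print(lean,off,th,"plat %.3f"%d,"lowest over bal",k,"minz %.3f"%P[:,2].min(),None if q is None else np.round(q),None if q2 is None else np.round(q2))
E
```

```text
(array([0.449, 0.031, 0.045]), np.float64(0.006729061945264891))
(array([0.551, 0.044, 0.104]), np.float64(0.0023499846472234847))
(array([ 0.472, -0.172,  0.15 ]), np.float64(0.09699603090344171))
G [-0.083 -0.001  0.08 ]
40 0 0 plat 0.035 lowest over bal [0.501 0.012 0.105] minz 0.105 [-22.  36. 126.  75.  42. 118.] [-21.  36. 126.  76.  41. -63.]
40 0 0.3 plat 0.019 lowest over bal [0.518 0.028 0.123] minz 0.089 [-22.  36. 126.  75.  42. 101.] [-21.  36. 126.  76.  41. -80.]
40 0 0.5 plat 0.006 lowest over bal [0.456 0.029 0.139] minz 0.081 [-22.  36. 126.  75.  42.  90.] [-21.  36. 126.  76.  41. -91.]
40 0 0.7 plat 0.000 lowest over bal [0.446 0.024 0.151] minz 0.074 [-22.  36. 126.  75.  42.  78.] [ -21.   36.  126.   76.   41. -103.]
40 -0.012 0 plat 0.044 lowest over bal [0.497 0.004 0.098] minz 0.098 [-23.  37. 127.  75.  41. 115.] [-23.  38. 127.  76.  41. -65.]
40 -0.012 0.3 plat 0.029 lowest over bal [0.481 0.028 0.109] minz 0.082 [-23.  37. 126.  75.  42.  99.] [-23.  37. 126.  76.  41. -82.]
40 -0.012 0.5 plat 0.015 lowest over bal [0.449 0.029 0.117] minz 0.074 [-23.  
[... 1650 characters left out ...]
 73.  52. -96.]
50 0 0.7 plat 0.009 lowest over bal [0.446 0.023 0.12 ] minz 0.063 [-27.  41. 122.  69.  52.  77.] [ -26.   41.  122.   69.   52. -103.]
50 -0.012 0 plat 0.057 lowest over bal [0.496 0.001 0.085] minz 0.085 [-30.  44. 129.  82.  51. 100.] [-29.  44. 129.  83.  51. -81.]
50 -0.012 0.3 plat 0.041 lowest over bal [0.47  0.027 0.094] minz 0.070 [-29.  43. 125.  75.  52.  90.] [-29.  44. 125.  76.  51. -90.]
50 -0.012 0.5 plat 0.028 lowest over bal [0.441 0.024 0.099] minz 0.062 [-29.  42. 123.  71.  52.  84.] [-28.  43. 123.  72.  52. -97.]
50 -0.012 0.7 plat 0.016 lowest over bal [0.441 0.023 0.099] minz 0.057 [-28.  42. 122.  68.  53.  77.] [ -27.   42.  122.   68.   52. -103.]
```

```bash
cat >> g.py <<'E'
L=dict(lean=45,off=-.008,depth=.014,flip=-1)
E
python3 - <<'E'
from g import *
np.set_printoptions(precision=3,suppress=True)
p0=arm.current_ee_pos(); arm.grip(.05)
arm.move_l([p0[0],p0[1],.36],feed=.3)
hp,hR=pose(0,back=.13,**L); hi=hp+[0,0,.1]
print(hp,arm.solve_ik(hp,hR),arm.solve_ik(hi,hR))
arm.move_to(hi,hR); print(arm.current_t(),arm.current_joint_positions(),arm.current_ee_pos()-hi)
arm.move_l(hp,feed=.2); arm.move_l(pose(0,back=.04,**L)[0],feed=.15)
print(arm.current_t(),arm.current_force(),arm.current_torque())
a=arm.snapshot("scene")[110:270,140:340]; b=arm.snapshot("top")[200:320,150:310]
f=lambda i:cv2.resize(i[:,:,::-1],(400,int(i.shape[0]*400/i.shape[1])),interpolation=cv2.INTER_CUBIC)
A,B=f(a),f(b); H=max(len(A),len(B)); pad=lambda i:cv2.copyMakeBorder(i,0,H-len(i),0,0,0)
cv2.imwrite("pics/pre.png",np.hstack([pad(A),pad(B)]))
E
```

```text
[0.415 0.038 0.157] [-41.218  24.993 124.639  53.969  58.229 -54.677] [-41.218  11.776 117.494  46.517  71.36  -37.401]
3.825 [-41.256  11.787 117.436  46.501  71.358 -37.391] [ 0.    -0.001  0.   ]
5.225 [-0.25   0.893  0.065] [-0.373  0.125  0.02 ]
```

View pics/pre.png

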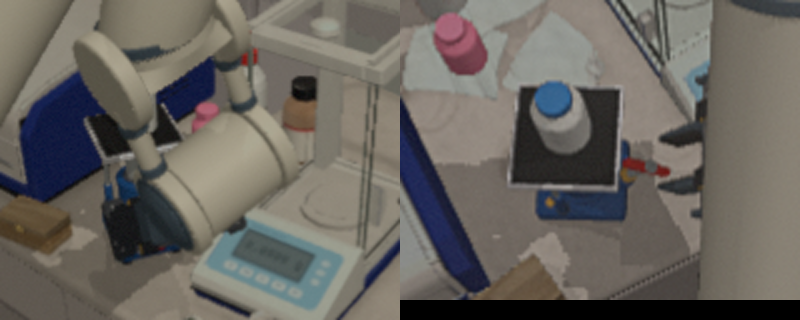

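The top view (right) shows the fingers open either side of the red bar: tips at (662,137) and (660,185), bar at (645,166). The bottle cap stays visible at (553,98) for tracking. The gripper clears the balance and the platform, so I'll advance and grip.

```bash
cat >> g.py <<'E'
def cap():
    t=arm.current_t(); h=cv2.cvtColor(arm.snapshot("top"),cv2.COLOR_RGB2HSV)
    m=cv2.inRange(h,(100,120,70),(115,255,255)); m[:225]=0; m[252:]=0; m[:,:195]=0; m[:,228:]=0
    M=cv2.moments(m,True); return t,M["m10"]/M["m00"],M["m01"]/M["m00"],M["m00"]
E
python3 - <<'E'
from g import *
np.set_printoptions(precision=3,suppress=True)
print("tip mid",proj("top",arm.current_ee_pos()),"seen 254.4 264.4")
print("cap per 60mm",proj("top",[.498,.188,.307]),proj("top",[.498,.188,.247]),cap(),cap())
arm.move_l(pose(0,**L)[0],feed=.08); print(arm.current_force(),arm.current_torque())
f0=np.array(arm.current_force())
arm.grip(.0); print("w",arm.current_width(),arm.current_grasp_force(),"dF",arm.current_force()-f0,"along yj",(arm.current_force()-f0)@yj,arm.current_torque(),arm.current_t(),cap())
t0=arm.current_t(); arm.move_l(*pose(.1,**L),feed=.05); print("dt",arm.current_t()-t0,arm.current_force()-f0,arm.current_torque(),arm.current_torque()@s,cap())
E
```

```text
tip mid [256.97  265.341] seen 254.4 264.4
cap per 60mm [211.006 238.895] [214.002 246.628] (5.325, 210.8, 239.16129032258064, 155.0) (5.375, 210.7207792207792, 239.14935064935065, 154.0)
[-0.112 -0.686 -0.279] [-0.359  0.141  0.005]
w 0.011969833702709235 29.993098103441298 dF [ 8.161 -3.327 -0.657] along yj -8.772374763928967 [-0.673 -0.834 -1.045] 6.7417 (6.7417, 210.80666666666667, 239.21333333333334, 150.0)
dt 0.25 [ 7.611 -1.519 -0.31 ] [-0.679 -0.997 -0.94 ] 0.04995019755069974 (7.0417, 210.8231292517007, 239.1768707482993, 147.0)
```

```bash
python3 - <<'E'
from g import *
def row(): a=[cap() for _ in range(2)]; return np.mean([x[0] for x in a]),np.mean([x[2] for x in a])
k=129/1000. # px per mm
b=row()[1]; th=.1; hold=False; sunk=0; v=0
while th<.8 and arm.current_t()<45:
    if not hold:
        th+=.04 if sunk<1.5 else .025
        arm.move_l(*pose(th,**L),feed=.05)
    t1,r1=row(); arm.sleep(.3); t2,r2=row(); v=(r2-r1)/k/(t2-t1); sunk=(r2-b)/k
    print("t%.2f th%.3f v%.1f sunk%.1f tau%.2f"%(t2,th,v,sunk,arm.current_torque()@s))
    if v>38: th-=.06; arm.move_l(*pose(th,**L),feed=.05)
    if sunk>3 and v>11: hold=True
    elif hold and sunk<50 and v<5: hold=False
    if sunk>52 and v<2: break
E
```

```text
t7.87 th0.140 v-0.1 sunk-0.2 tau0.04
t8.62 th0.180 v7.8 sunk4.5 tau-0.01
t9.37 th0.205 v8.1 sunk10.1 tau0.05
t10.12 th0.230 v11.8 sunk18.0 tau0.01
t10.62 th0.230 v9.1 sunk22.3 tau0.09
t11.12 th0.230 v9.2 sunk27.4 tau0.02
t11.62 th0.230 v8.6 sunk31.8 tau0.01
t12.12 th0.230 v8.2 sunk36.6 tau0.03
t12.62 th0.230 v11.6 sunk41.9 tau0.06
t13.12 th0.230 v6.3 sunk45.2 tau0.03
t13.62 th0.230 v8.0 sunk48.9 tau0.04
t14.12 th0.230 v5.5 sunk52.1 tau0.00
t14.62 th0.230 v3.5 sunk54.5 tau0.04
t15.12 th0.230 v0.0 sunk54.5 tau0.03
```

```bash
sed -i 's/m\[252:\]=0/m[262:]=0/' g.py; python3 - <<'E'
from g import *
print(cap()); arm.sleep(.4); print(cap())
print(proj("top",[.498,.188,.247]), arm.current_t())
i=arm.snapshot("top")[200:320,150:310]; cv2.imwrite("pics/dn.png",cv2.resize(i[:,:,::-1],None,fx=5,fy=5,interpolation=cv2.INTER_CUBIC))
E
```

```text
(15.1917, 213.88148148148147, 246.73333333333332, 135.0)
(15.6417, 213.875, 246.77941176470588, 136.0)
[214.00228173 246.62764946] 15.6917
```

View pics/dn.png

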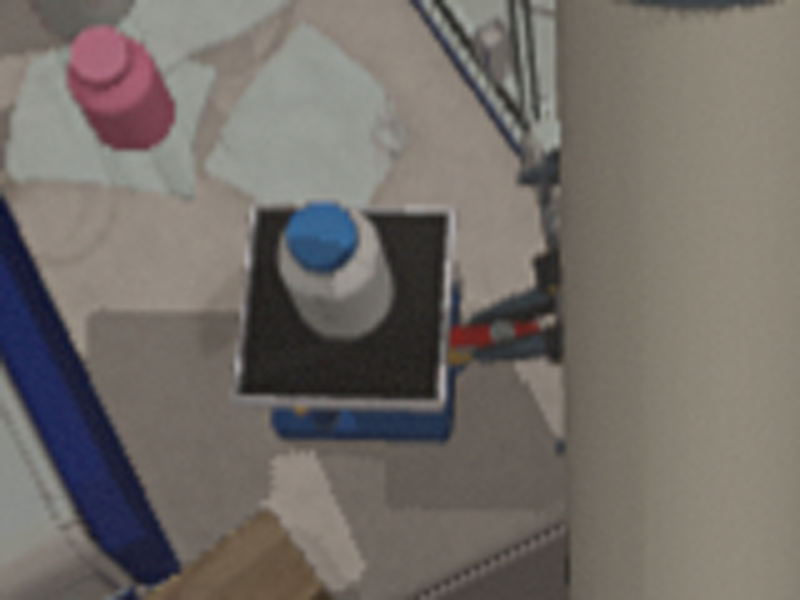

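The platform is down: the cap sits at pixel (213.9, 246.8), against (214.0, 246.6) predicted for the bottom stop, and it is at rest. The bottle is upright at about (335,290) in the crop. Next I'll shut the valve.

```bash
python3 - <<'E'
from g import *
np.set_printoptions(precision=3,suppress=True)
for th in(.1,.03,.0,-.02,-.04,-.06):
    arm.move_l(*pose(th,**L),feed=.05); arm.sleep(.1)
    F=np.array(arm.current_force());M=np.array(arm.current_torque());print(th,F,M@s,(M-np.cross(G-arm.current_ee_pos(),F))@s,arm.current_width())
    if abs(M@s)>1.2: break
arm.sleep(.3); print(arm.current_t())
E
```

```text
0.1 [ 8.717 -3.796  0.515] -0.24491664903556476 -0.1784142177649357 0.011661314518444146
0.03 [ 8.215 -2.42   0.495] -0.2943212087701128 -0.23387591908782535 0.011558446686448693
0.0 [ 7.197 -3.291  0.405] -0.2556943543378908 -0.20069947875287486 0.01220334152275811
-0.02 [ 8.115 -2.604  0.171] 0.7177646432906127 0.7773186732447022 0.011721591639777956
-0.04 [ 8.348 -3.299  0.975] 0.9382637753905344 1.0014578360785098 0.011961877244874746
-0.06 [ 9.007 -2.529  1.838] 0.9466263825072876 1.0128462222268761 0.012500379031660232
18.175
```

The stop torque shows from -0.02 rad on, so the valve is shut. I'll release, retreat, and measure the bottle.

```bash
python3 - <<'E'
from g import *
np.set_printoptions(precision=3,suppress=True)
arm.move_l(*pose(-.015,**L),feed=.05); arm.grip(.045)
arm.move_l(pose(0,back=.10,**L)[0],feed=.15)
p=np.array(arm.current_ee_pos())+[-.03,-.03,.16]; arm.move_l(p,feed=.25)
c=cap(); print(c,onz("top",c[1:3],.242),onz("top",c[1:3],.247),arm.current_t())
for sg in(1,-1):
    R=np.c_[[0,sg,0],[sg,0,0],[0,0,-1.]]; print(sg,*[arm.solve_ik(q,R) for q in([.5,.19,.36],[.5,.19,.191],[.42,0,.28],[.489,-.329,.056])])
a=arm.snapshot("scene")[110:270,140:340]; b=arm.snapshot("top")[200:320,150:310]
f=lambda i:cv2.resize(i[:,:,::-1],(400,int(i.shape[0]*400/i.shape[1])),interpolation=cv2.INTER_CUBIC)
A,B=f(a),f(b); cv2.imwrite("pics/rel.png",np.hstack([A,cv2.copyMakeBorder(B,0,len(A)-len(B),0,0,0)]))
E
```

```text
(20.725, 213.84172661870502, 246.88489208633092, 139.0) [0.499 0.189 0.242] [0.498 0.189 0.247] 20.775
1 [14.409 14.401 76.209 -0.    89.39  14.409] [14.409 22.513 91.524 -0.    65.962 14.409] [-8.158  7.365 98.046 -0.    74.589 -8.158] [-39.737  36.404  91.275  -0.     52.321 -39.737]
-1 [  14.409   14.401   76.209   -0.      89.39  -165.591] [  14.409   22.513   91.524   -0.      65.962 -165.591] [ -8.158   7.365  98.046  -0.     74.589 171.842] [-39.737  36.404  91.275  -0.     52.321 140.263]
```

View pics/rel.png

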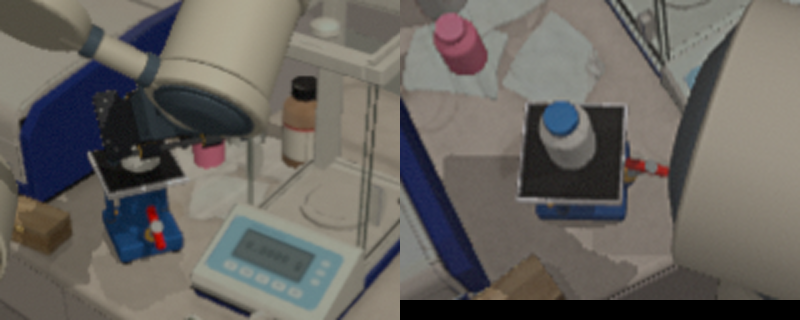

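The picture shows the bottle standing on the lowered platform at (565,135) with the handle back in its original direction at (648,168) and the gripper clear. Now I'll take the bottle and carry it.

```bash
python3 - <<'E'
from g import *
np.set_printoptions(precision=3,suppress=True)
R=np.c_[[0,1,0],[1,0,0],[0,0,-1.]]; b=np.array([.499,.189,0])
p=np.array(arm.current_ee_pos()); arm.move_l([p[0],p[1],max(p[2],.36)],feed=.25)
arm.grip(.088)
arm.move_to(b+[0,0,.36],R); arm.move_l(b+[0,0,.191],feed=.12)
f0=np.array(arm.current_force()); arm.grip(.03)
print("grip",arm.current_width(),arm.current_grasp_force(),arm.current_force()-f0,arm.current_t())
arm.move_l(b+[0,0,.21],feed=.05); print(arm.current_force()-f0)
arm.move_l(b+[0,0,.31],feed=.15); 
arm.move_l([.42,.02,.31],feed=.15); arm.move_l([.42,-.2,.31],feed=.15); arm.move_l([.487,-.329,.31],feed=.15)
print(arm.current_width(),arm.current_force()-f0,arm.current_t())
a=arm.snapshot("scene")[150:400,240:520]; cv2.imwrite("pics/tray.png",cv2.resize(a[:,:,::-1],None,fx=2.4,fy=2.4))
E
```

```text
grip 0.05366214266859714 29.99853834800888 [1.004 0.201 1.459] 25.775
[ 0.082 -0.666 -1.727]
0.054236336297940314 [-0.44   0.055 -2.251] 31.25
```

View pics/tray.png

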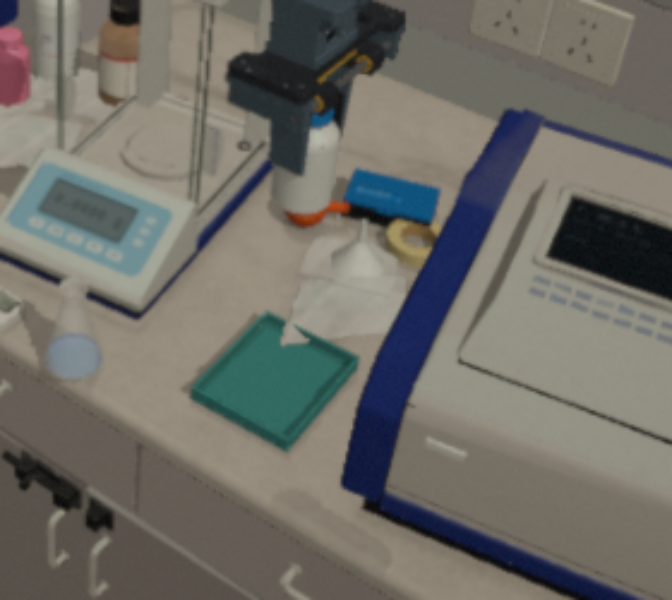

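The tray is fully visible now, outer corners at (268,317), (357,358), (287,444), (192,393), and the bottle hangs upright in the gripper. I'll refine the tray centre and lower until contact.

```bash
python3 - <<'E'
from g import *
np.set_printoptions(precision=3,suppress=True)
B=np.array([onz("scene",(240+(x+.5)/2.4-.5,150+(y+.5)/2.4-.5),zz) for x,y,zz in[(268,317,.018),(357,358,.018),(287,444,.009),(192,393,.009)]])
c=B.mean(0); print(B,c,[np.linalg.norm(B[i]-B[i-1]) for i in range(4)])
t=np.array([c[0],c[1]])*.5+np.array([.489,-.329])*.5+[-.006,0]; print(t)
assert np.linalg.norm(t-[.487,-.329])<.02
arm.move_l([*t,.31],feed=.1); arm.move_l([*t,.10],feed=.15); arm.move_l([*t,.062],feed=.05); f0=arm.current_force()[2]
zt=.062
while zt>.048:
    zt-=.001; arm.move_l([*t,zt],feed=.02); f=arm.current_force()[2]-f0
    if f>2: break
print("contact",zt,f,arm.current_t())
arm.grip(.085); arm.sleep(.2); arm.move_l([*t,.20],feed=.12); arm.move_l([t[0]-.1,t[1],.35],feed=.2); arm.sleep(.3)
print(arm.current_t(),arm.current_force())
a=arm.snapshot("scene")[150:400,180:460]; cv2.imwrite("pics/end.png",cv2.resize(a[:,:,::-1],None,fx=2.4,fy=2.4))
E
```

```text
[[ 0.561 -0.277  0.018]
 [ 0.569 -0.386  0.018]
 [ 0.426 -0.389  0.009]
 [ 0.421 -0.274  0.009]] [ 0.494 -0.331  0.014] [np.float64(0.13982526804402776), np.float64(0.10963108245841781), np.float64(0.14303888728929073), np.float64(0.11474008615037304)]
[ 0.486 -0.33 ]
contact 0.05499999999999999 4.29964349915404 35.7583
39.3167 [-0.354 -0.439 -0.569]
```

View pics/end.png

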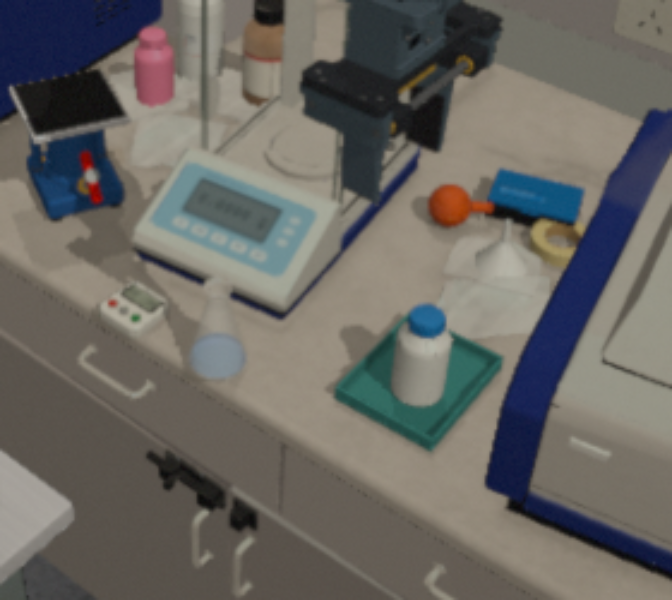

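The bottle stands upright in the middle of the tray at (420,375). The platform is down with its handle in the shut direction at (90,178), and the flask and timer haven't moved.

```bash
python3 -c "
from rig import arm
print(arm.sign_off())"
```

```text
the job is handed in; nothing more can be done
None
```

The job is handed in (no verdict came back): the platform sank at about 1 cm/s, under the 2 cm/s asked, the valve is shut against its stop, and the bottle stands upright in the teal tray at about 39 s.

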